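# Close the balance's draft shield and tare it

## Task

The sample cup is standing on the laboratory balance, ready to be tared. With the fingertips push the balance's glass top door and its glass door on the robot's left fully shut by their blue handles, without slamming them, and only then gently press the wide blue tare key right down and let it come up again. Nothing is picked up: leave the cup, the red power key and the other things on the bench alone.

Things in the scene. Friction and masses are not known exactly. Their poses are not given: they have to be found in the camera images.
- balance: White laboratory balance, fixed to the bench, 340 mm deep (x -0.165 to 0.175), 210 mm wide (y), 240 mm high. Origin at the centre of its underside, x towards its back, y to the robot's left, z up. Its front faces the robot, turned by up to 0.3 rad. A sloping key panel forms the front; a box-shaped glass weighing chamber stands behind it.
- panel (a point): Centre of the sloping panel's surface, which carries display and keys: balance x -0.165 to -0.03, y -0.105 to 0.105, rising from z 0.030 at the front to 0.058 at the chamber.
- chamber_top (a point): Centre of the weighing chamber's top (glass draft shield in a metal frame): balance x -0.03 to 0.175, y -0.105 to 0.105, up to z 0.235, with the top door's glass on it up to z 0.240. Its right-hand side (-y) has a blue handle too (out to y -0.129), but that door is shut and does not move.
- pan (a point): Centre of the top of the round steel pan inside the chamber, 90 mm across, 78 mm above the bench.
- top_door (a joint): Opening of the glass top door in m: 0 fully shut (at its stop), 0.15 fully open. Slides along the balance's x: backwards (+x) to open, towards the robot (-x) to shut. Moves at about 1.5 N plus 6 N per m/s, weighs 0.3 kg, stays where it is left.
- left_door (a joint): Opening of the glass side door on the robot's left (+y) in m: 0 fully shut (at its stop), 0.15 fully open. Slides along the balance's x: backwards (+x) to open, towards the robot (-x) to shut. Moves at about 1.5 N plus 6 N per m/s, weighs 0.3 kg, stays where it is left.
- top_handle (a point): Centre of the top door's blue handle, an upright bar on the glass: 12 mm in the balance's x, 70 mm in y, 22 mm high, its foot on the glass 11 mm below this point (z 0.240). Moves with the door; at balance x -0.012, y 0, z 0.251 when shut. The glass runs on behind it, level, for 160 mm.
- left_handle (a point): Centre of the left door's blue handle, an upright strip standing 24 mm out from the glass: 12 mm in the balance's x, 24 mm in y (from the glass at balance y 0.105 out to 0.129), 110 mm high (z 0.105 to 0.215). Moves with the door; at balance x -0.014, y 0.117, z 0.160 when shut. The space behind it (+x) along the glass is clear.
- tare_key (a joint): Travel of the tare key in m: 0 up, 0.004 fully down; springs back when let go. It counts as pressed beyond 0.0025. Takes 1.4 N to start and 4.2 N at the bottom.
- tare_top (a point): Centre of the top face of the wide blue tare key, 22 mm (up the panel) by 48 mm (balance y), on the right half of the sloping panel. z points out of the panel (tilted 0.20 rad from vertical towards the robot), y along the balance's y. The key stands 8 mm proud of the panel. It is 0.096 m in front of the chamber's front pane.
- power_key (a joint): Travel of the power key in m: 0 up, 0.004 fully down. Not to be pressed.
- power_top (a point): Centre of the top face of the red power key, 22 x 22 mm, 100 mm left of the tare key on the same panel.
- cup: Small aluminium sample cup, 54 mm across, 40 mm high, about 50 g, standing loose on the pan inside the chamber. Origin at the centre of its underside.
- wash_bottle: White wash bottle with a blue cap and a bent spout, 68 mm across, 188 mm high, 0.35 kg, standing beside the balance. Origin at the centre of its underside.
- jar: Amber jar with a white cap, 72 mm across, 110 mm high, 0.3 kg, standing beside the balance. Origin at the centre of its underside.
- tray: Empty aluminium instrument tray, 130 x 200 mm, 18 mm high, 0.3 kg, lying on the bench to the left. Origin at the centre of its underside.
Mind the look-alikes: they are no part of the job. Of the things like the wash_bottle, leave any that is orange; of the rest the larger one is meant.

How it is judged:
By the outcome, as a careful person would: the job done as asked, in the order asked, and still so for the second after the job is handed in, with the robot touching nothing.
It also fails if it takes over 54 s, if anything falls off the work surface, if the arm or the gripper's body presses on something with over 40 N, if the wrist force passes 120 N, or if a joint passes its speed limit or range.

## Robot

A 6-joint arm with a two-finger parallel gripper is mounted at the origin on the work surface. World frame = base frame: x ahead of the robot, y to its left, z up, the work surface at z = 0. Lengths are in m, angles in degrees, forces in N, time in s.
With the tool pointing down it reaches from about 0.35 to 0.925 m from the base axis. Payload 6.4 kg.
Tool frame: the origin (TCP) lies midway between the tips of the shut fingers; the grasp point (between the pads) lies 19 mm behind it; z points along the fingers, y is the line along which they close (so a half turn about z gives the same grasp; the last joint's range is limited). The gripper opens to 85 mm and grips with 20 to 120 N. Pads are 22 mm wide; open, the fingers measure 114 mm over their backs; the gripper's body (76 mm by 85 mm) begins 54 mm behind the grasp point. The pads swing forward as they close: fully open they stand 13 mm farther back than shut.
Start: joints at [-73.516, 14.043, 89.255, -0, 76.702, -9.975], TCP at [0.29, -0.582, 0.231] pointing down, gripper open.
Joint ranges: [-179.41, 179.41], [-58.25, 129.5], [7.25, 145.43], [-54.29, 234.29], [11.92, 165.04], [-157.13, 157.13]. Speed limits (degrees/s): [147.25, 147.25, 180, 180, 180, 180].

## Interface

Orientations are given as [roll, pitch, yaw] about the fixed x, y, z axes, in that order (R = Rz(yaw) Ry(pitch) Rx(roll)).
In Python, from plant import ctrl, vision, workorder gives the robot as it stands.
- The arm moves only by the tool arm_command, never from a script. Its argument "moves" is a list of rows, each a list of 3 entries, a list of its own where there are three numbers: the shift along the tool's x, y, z in cm, then the turn about the tool's z in degrees, then the closure, from -1 (fully open) to 1 (shut), so that 0 is half open. In form: [[[dx, dy, dz], yaw, gripper], ...]. A call has 1 to 5 rows; each row shifts and turns the commanded pose from where the row before left it, along the tool's axes as they then stand; what a row does not reach is not made up. A row lasts 1/12 s, in which the tool goes at most 41.7 mm and 7.16 degrees, less where a joint would pass 70% of its speed; a pose out of reach is approached as far as the arm can. A call is refused whole if a number of a shift passes 4.17 or a number of a turn 7.16, either way. A call with a gripper value outside its range is refused whole. The fingers move at their own pace and stop on an object; "newtons" is the grip in N (left out, the last holds). Time passes only in rows, so rows that do not move let the fingers close. It gives the time, the measured TCP pose, the force, the opening and the grip force at its end, in the units of the state.
- ctrl.sense(): the state, without advancing time (a new reading comes with each control period).
- vision.read_camera(name): name is "scene" or "top" or "wrist"; returns a dict with "frame" (420x560x3 uint8, red, green, blue), "intrinsics" (3x3 intrinsics, pixels), "k1" (the pictures are not rectified: a ray, as slopes to the right and down, at radius r is drawn at 1 + k1 r^2 times it, then the intrinsics apply), "R" (3x3) and "t" (3): a world point X has camera coordinates R X + t. Camera axes: x right, y down, z forward; pixel columns grow to the right and rows downward; lengths in m; the calibration is good to about 2 mm. A picture is of the moment at which its call begins. There is no depth.
- workorder.close_job(): hands the job in; it is judged then, once.
The state is a dict: "time": time; "joint_positions": joint angles; "dq": joint speeds; "effort": joint torques, N m; "ee_pos": TCP position; "tool_rot": TCP orientation; "contact_force": force on the tool from outside, world axes, zero at the start; "moment": the same for the moment, N m; "width": opening from 0.0 (shut) to 1.0 (fully open); "finger_force": force on a finger pad.
Only numpy, scipy, OpenCV 4.12 (cv2) and the standard library are available. Lean on these libraries where they do the work, as an engineer would, in place of code of your own. Each camera call takes 0.05 s, during which the arm holds its last target. There are 200 camera calls.

## Working session

There is one attempt and no reset: what is moved stays moved. The work goes in short steps, Python scripts to look and compute and a tool call to move; the robot and the scene stay as the last step left them, time stands still between calls to the robot, and variables do not carry over. Pictures are saved under pics/ and viewed, at most 10 in all, crops included, and the job is handed in when it is done.

Besides the shell and the picture viewer there is one more tool, called after "Request:" as a command line: name --argument value ..., lists and objects as JSON in quotes. arm_command: Moves the arm, as the interface text tells. Its arguments: {"type":"object","properties":{"moves":{"type":"array"},"newtons":{"type":"number"}},"required":["moves"]}

```bash
mkdir -p pics; ls
python3 - <<'E'
from plant import ctrl, vision
import cv2,pickle
s=ctrl.sense();print({k:s[k] for k in('time','ee_pos','tool_rot','contact_force','width')})
d={}
for n in('scene','top'):
    c=vision.read_camera(n);d[n]=c
    cv2.imwrite(f'pics/{n}0.png',c['frame'][:,:,::-1])
    print(n,c['k1'],c['intrinsics'],c['R'],c['t'])
pickle.dump(d,open('d0.pkl','wb'))
E
```

```text
pics
{'time': 0.0, 'ee_pos': array([ 0.28943641, -0.58137126,  0.23016841]), 'tool_rot': array([-1.79889978e+02, -1.83424350e-02,  2.64597800e+01]), 'contact_force': array([-0.38380617,  0.76585507,  0.41974066]), 'width': 0.9992056417907543}
scene -0.010094950591242612 [[480.03889004   0.         279.08796199]
 [  0.         480.03889004 207.92353588]
 [  0.           0.           1.        ]] [[-0.11395909 -0.99348007  0.00326849]
 [-0.94811637  0.10777153 -0.29909973]
 [ 0.29679737 -0.03718404 -0.95421626]] [0.09749049 0.56234188 1.28431575]
top -0.016324405906781494 [[521.20665755   0.         286.94176317]
 [  0.         521.20665755 204.08638827]
 [  0.           0.           1.        ]] [[ 0.02595911 -0.99956204  0.01420757]
 [-0.99577215 -0.02710818 -0.08776658]
 [ 0.08811328 -0.01186916 -0.99603974]] [0.01179257 0.56211852 1.87496149]
```

View pics/scene0.png

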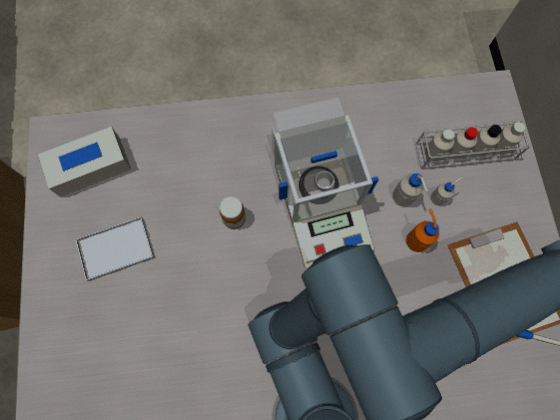

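View pics/top0.png

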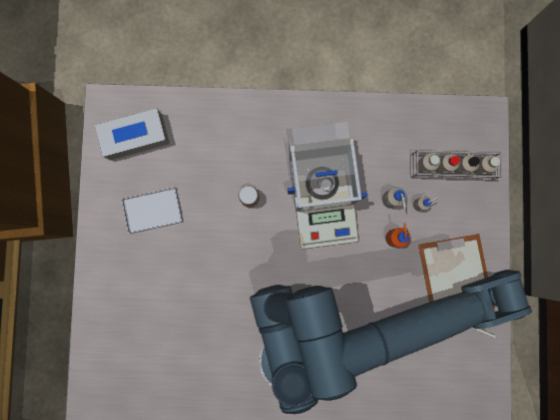

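The scene view shows the balance at about (325,190), the top handle at (323,157), the left handle at (283,190), the fixed right handle at (374,185), the tare key at (352,240) and the power key at (319,250). The top view agrees: handles at (326,174) and (291,190), tare (342,232), red (315,236). Next I'll measure these.

Things that could be mistaken for what I want, by scene pixel:
- **Blue:** right handle (374,185), wash bottle caps (415,180) and (450,187), orange bottle cap (432,229), box label (80,157), pen (525,335).
- **Red:** power key (319,250), vial cap (471,133).

I choose (323,157), (283,190) and the wide blue key at (352,240).

```bash
cat > h.py <<'E'
import cv2,numpy as np
def ray(c,uv):
    K=np.array(c['intrinsics']);k=c['k1']
    d=(np.array(uv,float)-K[:2,2])/K[0,0]; p=d.copy()
    for _ in range(10): p=d/(1+k*(p@p))
    R=np.array(c['R']);o=-R.T@np.array(c['t']);v=R.T@np.r_[p,1];return o,v/np.linalg.norm(v)
def onz(c,uv,z):
    o,v=ray(c,uv);return o+v*(z-o[2])/v[2]
def tri(c1,u1,c2,u2):
    (a,v),(b,w)=ray(c1,u1),ray(c2,u2)
    s=np.linalg.lstsq(np.c_[v,-w],b-a,rcond=None)[0]
    p,q=a+s[0]*v,b+s[1]*w;return (p+q)/2,np.linalg.norm(p-q)
def proj(c,X):
    p=np.array(c['R'])@X+c['t'];s=p[:2]/p[2];K=c['intrinsics']
    return s*(1+c['k1']*(s@s))*K[0][0]+np.array(K)[:2,2]
def blobs(c,col,roi,amin=8):
    x0,y0,x1,y1=roi;f=c['frame'][y0:y1,x0:x1];h=cv2.cvtColor(f,cv2.COLOR_RGB2HSV)
    m=cv2.inRange(h,(100,130,50),(130,255,255)) if col=='blue' else cv2.inRange(h,(0,150,90),(8,255,255))|cv2.inRange(h,(172,150,90),(180,255,255))
    n,l,st,ce=cv2.connectedComponentsWithStats(m)
    out=[]
    for i in range(1,n):
        if st[i,4]>=amin:
            ys,xs=np.where(l==i);r=cv2.minAreaRect(np.c_[xs,ys].astype(np.float32))
            out.append((ce[i]+[x0,y0],st[i,4],np.round(r[1],1),round(r[2],1),st[i,:4]+[x0,y0,0,0]))
    return out
E
python3 - <<'E'
from h import *;import pickle
d=pickle.load(open('d0.pkl','rb'))
for n,roi in(('scene',(265,130,385,265)),('top',(280,150,372,250))):
    c=d[n]
    for col in('blue','red'):
        for b in blobs(c,col,roi): print(n,col,b[0].round(1),b[1:4],b[4],[onz(c,b[0],z).round(4)[:2] for z in(.046,.16,.251)])
f=d['scene']['frame'][125:270,260:390,::-1]
cv2.imwrite('pics/crop0.png',cv2.resize(f,None,fx=4,fy=4,interpolation=cv2.INTER_CUBIC))
E
```

```text
scene blue [323.7 156.5] (np.int32(147), array([ 5.6, 26.2]), 76.0) [311 151  26  12] [array([ 0.73  , -0.1223]), array([ 0.682 , -0.1049]), array([ 0.6437, -0.0909])]
scene blue [373.2 183.3] (np.int32(55), array([ 5.3, 16.2]), 14.0) [369 177   9  16] [array([ 0.6272, -0.2572]), array([ 0.5879, -0.2283]), array([ 0.5566, -0.2053])]
scene blue [282.7 190. ] (np.int32(131), array([16.,  8.]), 90.0) [279 182   9  17] [array([0.6365, 0.0144]), array([0.5964, 0.0203]), array([0.5645, 0.025 ])]
scene blue [352.8 240. ] (np.int32(126), array([ 7.8, 16.2]), 74.1) [345 235  17  11] [array([ 0.4617, -0.1686]), array([ 0.4365, -0.1472]), array([ 0.4163, -0.1302])]
scene red [319.7 248.9] (np.int32(53), array([7.3, 7. ]), 71.6) [316 245   9   9] [array([ 0.4466, -0.0701]), array([ 0.4226, -0.0571]), array([ 0.4035, -0.0467])]
top blue [326.1 173. ] (np.int32(74), array([ 3.5, 20.3]), 83.7) [316 171  21   5] [array([ 0.6767, -0.112 ]), array([ 0.6595, -0.1022]), array([ 0.6457, -0.0944])]
top blue [291.1 189.2] (np.int32(24), array([3.4, 6.3]), 76.0) [288 187   7   5] [array([0.6141, 0.0134]), array([0.6007, 0.0156]), array([0.59  , 0.0174])]
top blue [363.9 194.4] (np.int32(19), array([3., 4.]), 90.0) [362 193   5   4] [array([ 0.6024, -0.2505]), array([ 0.5897, -0.2322]), array([ 0.5796, -0.2176])]
top blue [342.  231.9] (np.int32(74), array([ 5.5, 12.6]), 81.9) [336 229  13   7] [array([ 0.4648, -0.1734]), array([ 0.4605, -0.1599]), array([ 0.4571, -0.149 ])]
top red [314.6 235.4] (np.int32(33), array([5., 5.]), 90.0) [312 233   6   6] [array([ 0.4496, -0.0751]), array([ 0.4462, -0.0675]), array([ 0.4435, -0.0614])]
```

View pics/crop0.png

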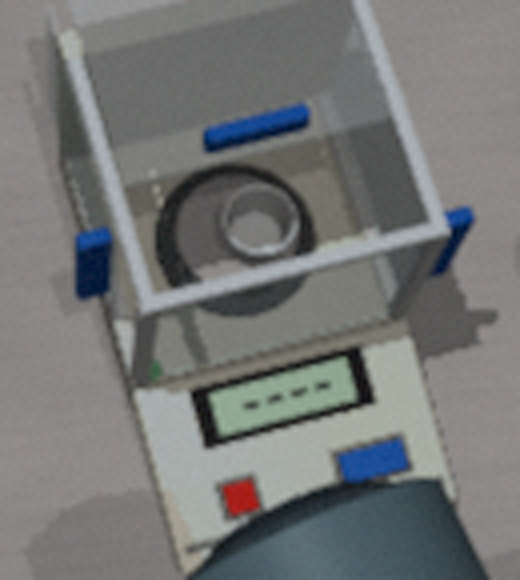

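The crop shows the blue bar on the top glass at crop (257,128), the left strip at (93,263), the wide blue tare key at (373,460) and the red power key at (240,497), so the choices hold. I estimate the balance origin at about (0.584,-0.103) with yaw about 8.7°, the top door about 74 mm open and the left door about 46 mm open.

Now I'll lift, turn and shut the fingers, aligning tool x with balance y and tool y with balance x.

Request:
arm_command --moves '[[[0,0,-2],-7.1,1],[[0,0,-2],-7.1,1],[[0,0,-2],-7.1,1],[[0,0,-2],-7.1,1],[[0,0,-2],-7.1,1]]' --newtons 40

```text
time: 0.52
ee_pos: [0.2895, -0.5816, 0.3316]
tool_rot: [-180.0, -0.0, 62.3]
contact_force: [-0.2, -0.3, -0.6]
width: 0.301
finger_force: 0.0
```

Request:
arm_command --moves '[[[0,0,-1.5],-7.1,1],[[0,0,-1.5],-7.1,1],[[0,0,0],-7.1,1],[[0,0,0],-7.1,1],[[0,0,0],-7.1,1]]'

```text
time: 0.93
ee_pos: [0.2896, -0.5818, 0.3611]
tool_rot: [-180.0, -0.0, 97.8]
contact_force: [0.8, 0.3, 0.1]
width: -0.002
finger_force: 0.0
```

Request:
arm_command --moves '[[[0,0,0],-1.2,1],[[0,0,0],0,1]]'

```text
time: 1.1
ee_pos: [0.2896, -0.5818, 0.3607]
tool_rot: [-180.0, -0.1, 98.5]
contact_force: [0.6, 0.1, -0.4]
width: -0.0
finger_force: 0.0
```

Request:
arm_command --moves '[[[2.0,2.2,0],0,1],[[2.7,2.9,0],0,1],[[2.7,2.9,0],0,1],[[2.7,2.9,0],0,1],[[2.7,2.9,0],0,1]]'

```text
time: 1.52
ee_pos: [0.4075, -0.433, 0.361]
tool_rot: [-180.0, -0.0, 98.5]
contact_force: [-0.0, 0.1, 0.4]
width: -0.002
finger_force: 0.0
```

Request:
arm_command --moves '[[[2.7,2.9,0],0,1],[[2.7,2.9,0],0,1],[[2.7,2.9,0],0,1],[[2.7,2.9,0],0,1],[[2.7,2.9,0],0,1]]'

```text
time: 1.93
ee_pos: [0.5306, -0.2775, 0.3612]
tool_rot: [-180.0, -0.0, 98.5]
contact_force: [-0.0, -1.0, 0.0]
width: -0.001
finger_force: 0.0
```

Request:
arm_command --moves '[[[2.7,2.9,0],0,1],[[2.7,2.9,0],0,1],[[2.7,2.9,0],0,1],[[2.0,2.2,0],0,1],[[0,0,0],0,1]]'

```text
time: 2.35
ee_pos: [0.6246, -0.1584, 0.3606]
tool_rot: [180.0, -0.1, 98.8]
contact_force: [0.8, -1.2, -0.4]
width: 0.001
finger_force: 0.0
```

Run:
```python
from plant import ctrl, vision
import pickle
from h import *
s=ctrl.sense();print({k:s[k] for k in('time','ee_pos','tool_rot','joint_positions')})
d={}
for n in('scene','top','wrist'):
    c=vision.read_camera(n);d[n]=c
    for b in blobs(c,'blue',(0,0,560,420) if n=='wrist' else (265,130,385,265)): print(n,b[0].round(1),b[1:4],b[4],[onz(c,b[0],z).round(4)[:2] for z in(.046,.16,.251)])
cv2.imwrite('pics/w1.png',d['wrist']['frame'][:,:,::-1])
pickle.dump(d,open('d1.pkl','wb'))
```

```text
{'time': 2.35, 'ee_pos': array([ 0.62458935, -0.15842281,  0.36058949]), 'tool_rot': array([ 1.79980435e+02, -1.06134885e-01,  9.88361426e+01]), 'joint_positions': array([-24.33623526,   9.13072111,  81.57407401,   0.09954953,
        89.3369025 , -33.17354806])}
scene [320.4 157.3] (np.int32(108), array([ 5.4, 20.2]), 74.7) [311 153  20  10] [array([ 0.7284, -0.1117]), array([ 0.6806, -0.0952]), array([ 0.6424, -0.0819])]
scene [282.7 190.1] (np.int32(134), array([17.,  8.]), 90.0) [279 182   9  18] [array([0.6363, 0.0145]), array([0.5962, 0.0204]), array([0.5643, 0.025 ])]
top [325.9 173.1] (np.int32(72), array([ 3.7, 19.3]), 84.3) [316 171  20   5] [array([ 0.6765, -0.1113]), array([ 0.6593, -0.1015]), array([ 0.6456, -0.0937])]
top [291.1 189.3] (np.int32(25), array([3.6, 6.3]), 76.0) [288 187   7   5] [array([0.6138, 0.0133]), array([0.6004, 0.0155]), array([0.5897, 0.0172])]
top [364.5 194. ] (np.int32(8), array([2.1, 2.1]), 45.0) [363 193   4   3] [array([ 0.604 , -0.2526]), array([ 0.5912, -0.2342]), array([ 0.581 , -0.2196])]
wrist [335.5 108.3] (np.int32(2048), array([ 19.4, 109.3]), 1.2) [326  55  21 110] [array([ 0.6727, -0.0918]), array([ 0.6574, -0.0913]), array([ 0.6451, -0.0909])]
wrist [158.5 148.3] (np.int32(583), array([38.5, 15.4]), 84.3) [149 130  19  38] [array([ 0.4656, -0.1715]), array([ 0.502 , -0.1511]), array([ 0.5311, -0.1348])]
wrist [230.3 255.3] (np.int32(197), array([15., 13.]), 90.0) [224 248  14  16] [array([ 0.5694, -0.3003]), array([ 0.5799, -0.2477]), array([ 0.5882, -0.2058])]
wrist [108.9 327.9] (np.int32(660), array([32., 30.]), 90.0) [ 92 312  31  33] [array([ 0.406 , -0.4427]), array([ 0.4573, -0.3546]), array([ 0.4982, -0.2842])]
```

View pics/w1.png

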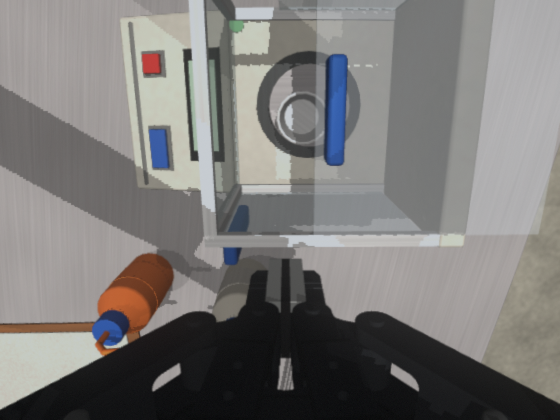

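The wrist picture shows the top handle at (336,108), the tare key at (158,148), the power key at (151,63), the fixed right handle at (236,235) and the orange bottle at lower left. I'll get the yaw and tare position from it.

```bash
cat > fit.py <<'E'
import pickle
from h import *
c=pickle.load(open('d1.pkl','rb'))['wrist']
B=blobs(c,'blue',(0,0,560,420));t=onz(c,B[1][0],.046);p=onz(c,[b for b in blobs(c,'red',(120,30,180,90))][0][0],.046)
v=p-t;print('tare',t,'power',p,'dist',np.linalg.norm(v),'yaw',np.degrees(np.arctan2(-v[0],v[1])))
h=cv2.cvtColor(c['frame'],cv2.COLOR_RGB2HSV);m=cv2.inRange(h,(100,130,50),(130,255,255))[40:180,300:360]
ys,xs=np.where(m>0);r=cv2.boxPoints(cv2.minAreaRect(np.c_[xs+300,ys+40].astype(np.float32)))
q=np.array([onz(c,a,.262) for a in r]);print(q.round(4)); print('handle',q.mean(0))
i=np.argsort(q[:,1]);w=q[i[2:]].mean(0)-q[i[:2]].mean(0);print('len',np.linalg.norm(w),'yaw',np.degrees(np.arctan2(-w[0],w[1])))
E
python3 fit.py
```

```text
tare [ 0.46563843 -0.17146118  0.046     ] power [ 0.45007774 -0.07303045  0.046     ] dist 0.09965311141889821 yaw 8.983420525681467
[[ 0.6433 -0.1267  0.262 ]
 [ 0.6327 -0.0603  0.262 ]
 [ 0.6444 -0.0587  0.262 ]
 [ 0.656  -0.125   0.262 ]]
handle [ 0.6441134  -0.09267987  0.262     ]
len 0.06725285088788559 yaw 9.482045825431452
```

Request:
arm_command --moves '[[[2.1,2.4,0],0,1],[[2.1,2.4,0],0,1],[[2.0,2.4,0],0,1],[[0,0,0],0,1]]'

```text
time: 2.83
ee_pos: [0.6856, -0.0887, 0.3606]
tool_rot: [180.0, -0.1, 98.7]
contact_force: [0.1, -0.3, 0.4]
width: 0.003
finger_force: 0.0
```

Request:
arm_command --moves '[[[0,0,3],0,1],[[0,0,3],0,1],[[0,0,2.5],0,1],[[0,0,1.5],0,1],[[0,0,0],0,1]]'

```text
time: 3.25
ee_pos: [0.6817, -0.0918, 0.2564]
tool_rot: [-179.6, -0.2, 98.5]
contact_force: [-0.4, 0.3, -0.2]
width: -0.001
finger_force: 0.0
```

Request:
arm_command --moves '[[[0,0,0.7],0,1],[[0,0,0.4],0,1],[[0,0,0],0,1]]'

```text
time: 3.5
ee_pos: [0.6845, -0.0914, 0.2512]
tool_rot: [179.9, 0.0, 98.6]
contact_force: [-0.4, 0.0, 0.4]
width: -0.004
finger_force: 0.0
```

Run:
```python
from plant import ctrl, vision
from h import *
s=ctrl.sense();print(s['ee_pos'],s['tool_rot'],s['contact_force'])
c=vision.read_camera('wrist');cv2.imwrite('pics/w2.png',c['frame'][:,:,::-1])
```

```text
[ 0.68451817 -0.09142778  0.25121718] [1.79922541e+02 3.92260742e-02 9.86198231e+01] [-0.35642414  0.00065753  0.42105857]
```

View pics/w2.png

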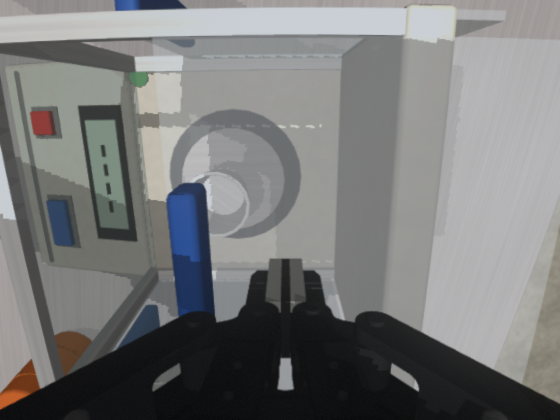

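The finger stands behind the top handle, which runs from (188,190) downwards, and is clear of it. Now I'll push it shut slowly.

Request:
arm_command --moves '[[[0,-1.0,0.2],0,1],[[0,-0.4,0],0,1],[[0,-0.4,0],0,1],[[0,-0.4,0],0,1],[[0,-0.5,0],0,1]]'

```text
time: 3.97
ee_pos: [0.658, -0.0951, 0.2493]
tool_rot: [179.9, 0.0, 98.7]
contact_force: [2.4, 0.2, 0.7]
width: 0.002
finger_force: 0.9
```

Request:
arm_command --moves '[[[0,-0.5,0],0,1],[[0,-0.5,0],0,1],[[0,-0.5,0],0,1],[[0,-0.5,0],0,1],[[0,-0.5,0],0,1]]'

```text
time: 4.38
ee_pos: [0.6324, -0.0989, 0.2484]
tool_rot: [180.0, 0.0, 98.7]
contact_force: [2.6, 0.2, 1.1]
width: 0.002
finger_force: 0.9
```

Request:
arm_command --moves '[[[0,-0.5,0],0,1],[[0,-0.5,0],0,1],[[0,-0.5,0],0,1],[[0,-0.5,0],0,1],[[0,-0.5,0],0,1]]'

```text
time: 4.8
ee_pos: [0.6076, -0.1027, 0.2483]
tool_rot: [180.0, 0.0, 98.7]
contact_force: [2.3, -0.3, 1.5]
width: -0.001
finger_force: 0.9
```

Request:
arm_command --moves '[[[0,-0.3,-0.05],0,1],[[0,-0.2,-0.05],0,1],[[0,-0.2,0],0,1],[[0,-0.2,0],0,1],[[0,-0.2,0],0,1]]'

```text
time: 5.22
ee_pos: [0.5969, -0.104, 0.249]
tool_rot: [-180.0, -0.0, 98.7]
contact_force: [1.9, 0.2, -1.2]
width: -0.001
finger_force: 0.8
```

Request:
arm_command --moves '[[[0,-0.15,0],0,1],[[0,-0.15,0],0,1],[[0,-0.15,0],0,1]]'

```text
time: 5.47
ee_pos: [0.5926, -0.1048, 0.2492]
tool_rot: [-180.0, -0.0, 98.7]
contact_force: [2.5, 1.0, -1.5]
width: 0.001
finger_force: 0.8
```

Request:
arm_command --moves '[[[0,-0.15,0],0,1],[[0,-0.15,0],0,1],[[0,0,0],0,1]]'

```text
time: 5.72
ee_pos: [0.5895, -0.1053, 0.2493]
tool_rot: [-180.0, -0.0, 98.7]
contact_force: [1.7, 0.1, 0.5]
width: -0.003
finger_force: 0.2
```

Request:
arm_command --moves '[[[0,-0.15,0],0,1],[[0,-0.1,0],0,1],[[0,0,0],0,1]]'

```text
time: 5.97
ee_pos: [0.5874, -0.1057, 0.2494]
tool_rot: [180.0, 0.0, 98.7]
contact_force: [1.2, 0.5, -0.6]
width: 0.0
finger_force: 1.3
```

Request:
arm_command --moves '[[[0,-0.15,0],0,1],[[0,-0.15,0],0,1],[[0,0,0],0,1]]'

```text
time: 6.22
ee_pos: [0.5871, -0.1057, 0.2497]
tool_rot: [179.5, 0.0, 98.7]
contact_force: [14.3, 1.7, -5.3]
width: -0.001
finger_force: 7.1
```

Request:
arm_command --moves '[[[0,-0.15,0],0,1],[[0,-0.1,0],0,1],[[0,0,0],0,1]]'

```text
time: 6.47
ee_pos: [0.5868, -0.1058, 0.2498]
tool_rot: [179.1, 0.1, 98.7]
contact_force: [24.2, 3.0, -10.2]
width: -0.004
finger_force: 11.8
```

The top door is at its stop, with the force rising to 24 N and no further motion. I'll back off and rise.

Request:
arm_command --moves '[[[0,1.5,0],0,1],[[0,1,-1],0,1],[[0,0,-4],0,1],[[0,0,-2],0,1],[[0,0,0],0,1]]'

```text
time: 6.88
ee_pos: [0.6086, -0.1036, 0.3259]
tool_rot: [179.5, 0.3, 98.7]
contact_force: [0.7, 0.6, 0.7]
width: 0.002
finger_force: 0.0
```

Request:
arm_command --moves '[[[3,0.5,0],0,1],[[4,0.8,0],0,1],[[3,0.5,0],0,1],[[0,0,0],0,1]]'

```text
time: 7.22
ee_pos: [0.6085, 0.0033, 0.3188]
tool_rot: [-179.9, -0.1, 98.9]
contact_force: [0.6, -0.1, 0.9]
width: -0.0
finger_force: 0.0
```

Run:
```python
from plant import ctrl, vision
import pickle
from h import *
s=ctrl.sense();print({k:s[k] for k in('time','ee_pos','tool_rot','contact_force')})
d={}
for n in('wrist','scene','top'):
    c=vision.read_camera(n);d[n]=c
    for b in blobs(c,'blue',(0,0,560,420) if n=='wrist' else (265,130,385,265)): print(n,b[0].round(1),b[1:4],b[4],[onz(c,b[0],z).round(4)[:2] for z in(.16,.215,.251)])
cv2.imwrite('pics/w3.png',d['wrist']['frame'][:,:,::-1])
pickle.dump(d,open('d2.pkl','wb'))
```

```text
{'time': 7.2167, 'ee_pos': array([0.60853717, 0.00327611, 0.31880806]), 'tool_rot': array([-1.79921202e+02, -9.81704297e-02,  9.89497017e+01]), 'contact_force': array([ 0.64900551, -0.06612784,  0.92022955])}
wrist [271.3 182. ] (np.int32(528), array([41., 16.]), 90.0) [263 158  17  42] [array([0.5959, 0.0079]), array([0.5961, 0.0202]), array([0.5962, 0.0283])]
wrist [151.5 283.5] (np.int32(478), array([34.9, 14.4]), 82.9) [143 267  18  34] [array([ 0.5017, -0.1024]), array([ 0.5191, -0.0699]), array([ 0.5305, -0.0486])]
scene [373.1 183.4] (np.int32(56), array([ 5.3, 17.5]), 14.9) [368 177  10  17] [array([ 0.5874, -0.228 ]), array([ 0.5685, -0.2141]), array([ 0.5561, -0.205 ])]
scene [332.6 184.1] (np.int32(142), array([ 5.3, 26.4]), 76.0) [320 179  26  11] [array([ 0.5982, -0.1174]), array([ 0.5788, -0.1084]), array([ 0.5661, -0.1025])]
scene [352.7 239.8] (np.int32(120), array([ 7.3, 16. ]), 76.0) [345 235  17  11] [array([ 0.4371, -0.1471]), array([ 0.4249, -0.1368]), array([ 0.4169, -0.1301])]
top [291.2 189.4] (np.int32(29), array([4.1, 6.5]), 76.0) [288 187   7   6] [array([0.5999, 0.0153]), array([0.5934, 0.0164]), array([0.5892, 0.0171])]
top [363.9 194.4] (np.int32(19), array([3., 4.]), 90.0) [362 193   5   4] [array([ 0.5897, -0.2322]), array([ 0.5836, -0.2234]), array([ 0.5796, -0.2176])]
top [329.3 197. ] (np.int32(61), array([ 3. , 19.3]), 82.9) [320 195  20   5] [array([ 0.5778, -0.1148]), array([ 0.5721, -0.1096]), array([ 0.5683, -0.1063])]
top [342.  231.9] (np.int32(70), array([ 5.4, 12.4]), 81.9) [336 229  13   7] [array([ 0.4606, -0.1597]), array([ 0.4585, -0.1532]), array([ 0.4571, -0.1489])]
```

View pics/w3.png

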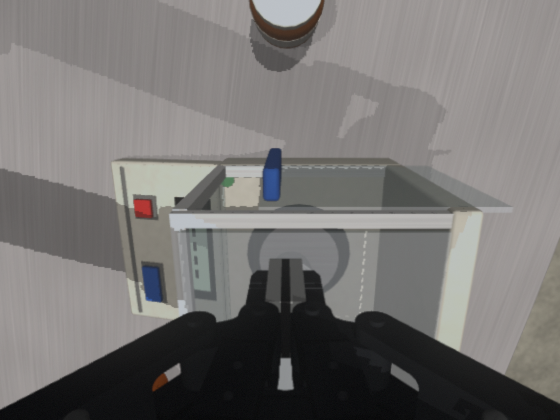

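The picture shows the left handle at (272,180) and the jar well clear at (287,15). The top door's handle now measures about (0.567,-0.104), which matches shut. Next I'll go behind the left handle, keeping the gripper body above the chamber.

Request:
arm_command --moves '[[[1.1,1.6,0],0,1],[[1.1,1.6,0],0,1],[[0,0,0],0,1]]'

```text
time: 7.62
ee_pos: [0.6387, 0.0253, 0.3187]
tool_rot: [-180.0, -0.0, 98.6]
contact_force: [-0.3, 0.5, -0.5]
width: -0.002
finger_force: 0.0
```

```bash
cat > loc.py <<'E'
from plant import ctrl
import numpy as np
s=ctrl.sense();a=np.radians(9.1);d=s['ee_pos'][:2]-[.582,-.1025]
print('local',d@[np.cos(a),np.sin(a)],d@[-np.sin(a),np.cos(a)],s['ee_pos'][2],s['tool_rot'],s['contact_force'])
E
python3 loc.py
python3 - <<'E'
import pickle
from h import *
d=pickle.load(open('d2.pkl','rb'))
# handle top outer/inner ends in wrist view, at z .215
c=d['wrist']
a=np.radians(9.1)
for uv in((271,200),(271,190),(272,170),(274,158)):
    p=onz(c,uv,.215);q=p[:2]-[.582,-.1025];r=onz(c,uv,.105)[:2]-[.582,-.1025];Y=[-np.sin(a),np.cos(a)];print(uv,q@Y,r@Y)
print(-np.array(c['R']).T@c['t'])
# frame edge (glass side, y=.105, z .235)
for uv in((190,211),(300,213),(440,214)):
    q=onz(c,uv,.235)[:2]-[.582,-.1025];print(uv,q@[-np.sin(a),np.cos(a)])
E
```

```text
local 0.0762373664049987 0.1172119886768925 0.3186639540447482 [-1.79978807e+02 -2.38201798e-02  9.86430144e+01] [-0.31290077  0.51653458 -0.47209276]
(271, 200) 0.10631054377498254 0.0763804853596485
(271, 190) 0.1133767489348842 0.08661051170274844
(272, 170) 0.12718681085651704 0.10660388778809712
(274, 158) 0.135276335079689 0.1183154138524417
[0.59688218 0.07524845 0.46067841]
(190, 211) 0.10457263043393007
(300, 213) 0.10312865669018324
(440, 214) 0.10228227493555168
```

Request:
arm_command --moves '[[[0.5,0,2],0,1],[[0,0,3],0,1],[[0,0,2.5],0,1],[[0,0,1.5],0,1],[[0,0,0],0,1]]'

```text
time: 8.03
ee_pos: [0.6341, 0.029, 0.2241]
tool_rot: [-179.5, -0.1, 98.6]
contact_force: [-0.6, -0.4, -0.4]
width: -0.002
finger_force: 0.0
```

```bash
python3 loc.py;  python3 - <<'E'
from plant import ctrl, vision
from h import *
c=vision.read_camera('wrist');cv2.imwrite('pics/w4.png',c['frame'][:,:,::-1])
E
```

```text
local 0.07220050514097695 0.12157313345802848 0.22408921136403692 [-1.79485656e+02 -1.13212121e-01  9.85549903e+01] [-0.56466022 -0.39297623 -0.44776137]
```

View pics/w4.png

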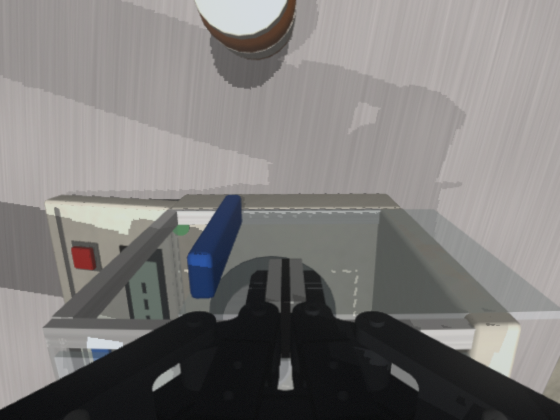

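The left handle's top face is at (203,272) and the fingertip at (287,280), so they are in line in balance y and the finger is behind it. I'll lower the finger and push.

Request:
arm_command --moves '[[[0,0,1],0,1],[[0,0,1],0,1],[[0,0,0.7],0,1],[[0,0,0],0,1]]'

```text
time: 8.42
ee_pos: [0.636, 0.0303, 0.2005]
tool_rot: [-179.9, -0.0, 98.7]
contact_force: [-0.1, 0.6, -1.4]
width: -0.001
finger_force: 0.0
```

Request:
arm_command --moves '[[[0,-0.8,0.2],0,1],[[0,-0.4,0],0,1],[[0,-0.4,0],0,1],[[0,-0.4,0],0,1],[[0,-0.4,0],0,1]]'

```text
time: 8.83
ee_pos: [0.6131, 0.0267, 0.2009]
tool_rot: [179.9, 0.0, 98.7]
contact_force: [2.1, -0.5, -1.0]
width: -0.001
finger_force: 0.9
```

```bash
python3 loc.py
```

```text
local 0.05114888025055462 0.12266672364921954 0.20088009335570284 [1.79914294e+02 1.60050864e-02 9.86624598e+01] [ 2.09847295 -0.48133645 -1.02902341]
```

Request:
arm_command --moves '[[[0,-0.45,0.1],0,1],[[0,-0.45,0],0,1],[[0,-0.45,0],0,1],[[0,-0.45,0],0,1],[[0,-0.45,0],0,1]]'

```text
time: 9.25
ee_pos: [0.5907, 0.0232, 0.1996]
tool_rot: [180.0, 0.0, 98.7]
contact_force: [1.4, -0.1, 1.4]
width: -0.002
finger_force: 0.9
```

Request:
arm_command --moves '[[[0,-0.4,0],0,1],[[0,-0.4,0],0,1],[[0,-0.3,0],0,1],[[0,-0.3,0],0,1],[[0,-0.2,0],0,1]]'

```text
time: 9.67
ee_pos: [0.5747, 0.0209, 0.1992]
tool_rot: [-180.0, 0.0, 98.7]
contact_force: [1.1, -0.5, 1.0]
width: 0.001
finger_force: 0.8
```

```bash
python3 loc.py
```

```text
local 0.012333483755476009 0.12295586684670282 0.19921733810967104 [-1.79987959e+02  2.26292101e-03  9.86578590e+01] [ 1.08087897 -0.51612382  0.9540079 ]
```

Request:
arm_command --moves '[[[0,-0.15,0],0,1],[[0,-0.15,0],0,1],[[0,-0.15,0],0,1],[[0,-0.15,0],0,1],[[0,-0.15,0],0,1]]'

```text
time: 10.08
ee_pos: [0.5676, 0.0198, 0.1992]
tool_rot: [-180.0, 0.0, 98.7]
contact_force: [1.8, -0.7, 0.8]
width: 0.001
finger_force: 0.8
```

Request:
arm_command --moves '[[[0,-0.15,0],0,1],[[0,-0.15,0],0,1],[[0,0,0],0,1]]'

```text
time: 10.33
ee_pos: [0.5657, 0.0195, 0.1993]
tool_rot: [179.8, 0.0, 98.6]
contact_force: [7.1, 0.3, -1.9]
width: -0.0
finger_force: 3.5
```

Request:
arm_command --moves '[[[0,-0.15,0],0,1],[[0,-0.1,0],0,1],[[0,0,0],0,1]]'

```text
time: 10.58
ee_pos: [0.5655, 0.0194, 0.1996]
tool_rot: [179.4, 0.0, 98.6]
contact_force: [17.0, 2.8, -8.0]
width: 0.0
finger_force: 8.4
```

Request:
arm_command --moves '[[[0,1.5,0],0,1],[[0.3,1,-1],0,1],[[0,0,-4],0,1],[[0,0,-4],0,1],[[0,0,-3],0,1]]'

```text
time: 11.0
ee_pos: [0.5864, 0.0259, 0.3217]
tool_rot: [180.0, -0.0, 98.7]
contact_force: [0.7, -0.4, 0.7]
width: 0.001
finger_force: 0.0
```

The left door is at its stop and the finger is clear. I'll move over the tare key.

Request:
arm_command --moves '[[[-2,-1.8,0],0,1],[[-2.9,-2.5,0],0,1],[[-2.9,-2.5,0],0,1],[[-2.9,-2.5,0],0,1],[[-2.9,-2.5,0],0,1]]'

```text
time: 11.42
ee_pos: [0.4886, -0.1272, 0.3187]
tool_rot: [-179.9, -0.1, 98.7]
contact_force: [0.3, -1.1, 0.6]
width: -0.001
finger_force: 0.0
```

Request:
arm_command --moves '[[[-2.9,-2.5,0],0,1],[[-1.2,-0.7,0],0,1],[[0,0,0],0,1],[[0,0,0],0,1]]'

```text
time: 11.75
ee_pos: [0.4643, -0.1719, 0.3188]
tool_rot: [-180.0, -0.1, 98.6]
contact_force: [-0.2, -0.2, 0.2]
width: 0.001
finger_force: 0.0
```

```bash
python3 loc.py
python3 - <<'E'
from plant import ctrl, vision
import pickle
from h import *
d=pickle.load(open('d2.pkl','rb'));a=np.radians(9.1);R=np.array([[np.cos(a),-np.sin(a)],[np.sin(a),np.cos(a)]]);o=np.array([.582,-.1025])
# tare key from earlier wrist view, and doors now
b=blobs(d['wrist'],'blue',(120,240,180,310))[0];print('tare d2',onz(d['wrist'],b[0],.046))
for n in('wrist','scene','top'):
    c=vision.read_camera(n)
    for b in blobs(c,'blue',(0,0,560,420) if n=='wrist' else (265,130,385,265)): print(n,b[0].round(1),b[1],b[2],[onz(c,b[0],z).round(4)[:2] for z in(.046,.16,.251)])
    print('exp left',proj(c,np.r_[o+R@[-.014,.117],.16]),'top',proj(c,np.r_[o+R@[-.012,0],.251]))
    if n=='wrist': cv2.imwrite('pics/w5.png',c['frame'][:,:,::-1])
E
```

```text
local -0.127195735539773 -0.04995277809744379 0.3188478533996141 [-1.79952198e+02 -8.01738062e-02  9.85627856e+01] [-0.19237516 -0.17067585  0.24375687]
tare d2 [ 0.46563872 -0.16971848  0.046     ]
wrist [482.9 137.6] 4140 [ 34.9 127.6] [array([ 0.6793, -0.1061]), array([ 0.6171, -0.1044]), array([ 0.5675, -0.103 ])]
wrist [285.5 165. ] 737 [40. 17.] [array([ 0.4645, -0.171 ]), array([ 0.4613, -0.1514]), array([ 0.4588, -0.1358])]
wrist [430.  296.3] 190 [13. 14.] [array([ 0.6718, -0.3096]), array([ 0.6117, -0.2519]), array([ 0.5637, -0.2059])]
wrist [394.2 370.8] 105 [15.  9.] [array([ 0.6544, -0.4289]), array([ 0.599 , -0.3384]), array([ 0.5549, -0.2662])]
wrist [ 58.3 376.6] 86 [ 6.1 16.9] [array([ 0.1925, -0.5141]), array([ 0.2641, -0.4002]), array([ 0.3213, -0.3093])]
exp left [438.24714296 -33.15900005] top [486.58945392 140.76469801]
scene [332.4 184.1] 145 [ 5.5 26.7] [array([ 0.6385, -0.1352]), array([ 0.5983, -0.1167]), array([ 0.5661, -0.1019])]
scene [287.7 206.5] 124 [15.  8.] [array([0.5837, 0.0058]), array([0.5481, 0.0124]), array([0.5197, 0.0177])]
exp left [288.22254875 205.8832474 ] top [333.09946193 182.48401494]
top [363.8 194.4] 20 [3. 5.] [array([ 0.6025, -0.2499]), array([ 0.5898, -0.2317]), array([ 0.5796, -0.2171])]
top [329.4 197. ] 71 [ 3.4 21.1] [array([ 0.5896, -0.1257]), array([ 0.5777, -0.115 ]), array([ 0.5682, -0.1065])]
top [293.2 203.8] 24 [3.4 6.5] [array([0.5615, 0.0046]), array([0.5513, 0.0073]), array([0.5432, 0.0095])]
top [345.4 232.4] 19 [4.  4.9] [array([ 0.4635, -0.1855]), array([ 0.4592, -0.1712]), array([ 0.4559, -0.1598])]
exp left [292.12052249 204.21491228] top [328.75713688 196.37020582]
```

View pics/w5.png

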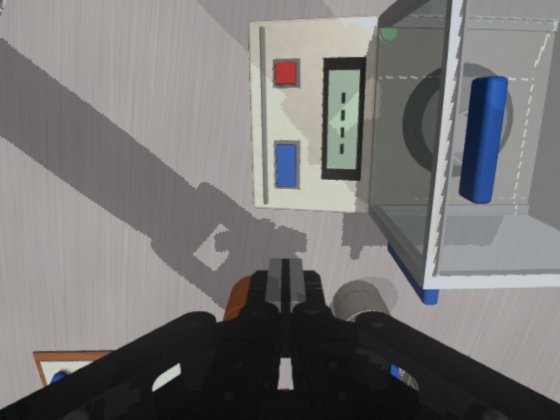

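The tare key is at (286,165), directly ahead of the fingertips in x, at world (0.4645,-0.171). Both door handles project where shut ones should. Now I'll descend over the key.

Request:
arm_command --moves '[[[0,0,3],0,1],[[0,0,4],0,1],[[0,0,4],0,1],[[0,0,4],0,1],[[0,0,3],0,1]]'

```text
time: 12.32
ee_pos: [0.464, -0.1697, 0.1359]
tool_rot: [-179.9, -0.1, 98.8]
contact_force: [-0.3, 0.4, 0.6]
width: -0.001
finger_force: 0.0
```

Request:
arm_command --moves '[[[0,0,2.5],0,1],[[0,0,2],0,1],[[0,0,1.5],0,1],[[0,0,0],0,1],[[0,0,0],0,1]]'

```text
time: 12.73
ee_pos: [0.4648, -0.1707, 0.0787]
tool_rot: [-179.9, -0.1, 98.8]
contact_force: [0.5, -0.3, 0.6]
width: 0.001
finger_force: 0.0
```

```bash
python3 loc.py
```

```text
local -0.1264935422620509 -0.048824980163306116 0.0787414202047948 [-1.79914863e+02 -8.36501643e-02  9.87532690e+01] [ 0.50261834 -0.31351691  0.57431433]
```

Request:
arm_command --moves '[[[0,0,1.5],0,1],[[0,0,0.7],0,1],[[0,0,0.3],0,1],[[0,0,0],0,1],[[0,0,0],0,1]]'

```text
time: 13.15
ee_pos: [0.4653, -0.172, 0.055]
tool_rot: [180.0, 0.0, 98.7]
contact_force: [-0.6, -0.1, 0.3]
width: -0.001
finger_force: 0.0
```

Request:
arm_command --moves '[[[0,0,0.2],0,1],[[0,0,0.2],0,1],[[0,0,0],0,1]]'

```text
time: 13.4
ee_pos: [0.4649, -0.1719, 0.0503]
tool_rot: [180.0, 0.0, 98.7]
contact_force: [0.2, -0.1, -0.1]
width: -0.0
finger_force: 0.0
```

Request:
arm_command --moves '[[[0,0,0.15],0,1],[[0,0,0.1],0,1],[[0,0,0],0,1]]'

```text
time: 13.65
ee_pos: [0.465, -0.1719, 0.0478]
tool_rot: [180.0, 0.0, 98.7]
contact_force: [-0.1, 0.5, 1.5]
width: -0.002
finger_force: 0.7
```

Request:
arm_command --moves '[[[0,0,0.1],0,1],[[0,0,0.1],0,1],[[0,0,0],0,1]]'

```text
time: 13.9
ee_pos: [0.4653, -0.172, 0.046]
tool_rot: [179.9, 0.0, 98.7]
contact_force: [0.6, 0.9, 3.4]
width: -0.003
finger_force: 1.3
```

Contact came at about z 0.048. The full 4 mm of travel is near 0.044.

Request:
arm_command --moves '[[[0,0,0.1],0,1],[[0,0,0.05],0,1],[[0,0,0],0,1]]'

```text
time: 14.15
ee_pos: [0.4653, -0.1721, 0.0446]
tool_rot: [179.9, 0.0, 98.7]
contact_force: [1.6, 0.7, 3.0]
width: -0.0
finger_force: 1.8
```

Request:
arm_command --moves '[[[0,0,0.05],0,1],[[0,0,0.05],0,1],[[0,0,0],0,1]]'

```text
time: 14.4
ee_pos: [0.4654, -0.1721, 0.0438]
tool_rot: [179.9, 0.0, 98.7]
contact_force: [0.7, 0.4, 5.0]
width: 0.003
finger_force: 2.8
```

Request:
arm_command --moves '[[[0,0,0.05],0,1],[[0,0,0.05],0,1],[[0,0,0],0,1]]'

```text
time: 14.65
ee_pos: [0.4656, -0.1721, 0.0436]
tool_rot: [180.0, 0.0, 98.7]
contact_force: [-1.1, 2.7, 12.5]
width: -0.001
finger_force: 6.1
```

Request:
arm_command --moves '[[[0,0,-0.2],0,1],[[0,0,-0.3],0,1],[[0,0,-0.5],0,1],[[0,0,-1],0,1],[[0,0,-3],0,1]]'

```text
time: 15.07
ee_pos: [0.4614, -0.1698, 0.0889]
tool_rot: [-179.6, -0.4, 98.6]
contact_force: [0.6, 1.2, -0.3]
width: -0.002
finger_force: 0.0
```

Request:
arm_command --moves '[[[0,0,-4],0,1],[[0,0,-4],0,1],[[0,0,-3],0,1],[[0,0,0],0,1]]'

```text
time: 15.4
ee_pos: [0.468, -0.1739, 0.2102]
tool_rot: [179.5, 0.5, 98.7]
contact_force: [0.7, 0.0, 0.3]
width: 0.004
finger_force: 0.0
```

```bash
python3 loc.py
python3 - <<'E'
from plant import vision
from h import *
for n in('wrist','scene'):
    c=vision.read_camera(n);cv2.imwrite(f'pics/{n}6.png',c['frame'][:,:,::-1])
    for b in blobs(c,'blue',(265,130,385,265)): print(n,b[0].round(1),b[1])
E
```

```text
local -0.1238826241058992 -0.05244783775705998 0.21019784854301518 [179.45407526   0.50822127  98.66680516] [0.67533123 0.03146814 0.26039744]
wrist [280. 182.] 1357
scene [332.5 184.1] 149
scene [287.7 206.5] 124
```

View pics/scene6.png

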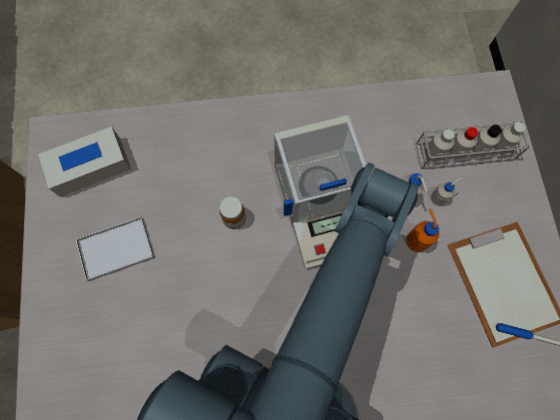

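The key reached its bottom (12 N at its stop) and was released. The picture shows both doors shut, with handles at (332,184) and (288,206), the other things where they were, and the robot clear.

```bash
python3 -c "
from plant import workorder
print(workorder.close_job())"
```

```text
the job is handed in; nothing more can be done
None
```

I pushed the top and left doors gently shut to their stops, then pressed the tare key fully down and released it, and handed the job in at about 15.5 s; the hand-in returned no verdict.

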